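Stack a dry front panel on the pile

TASK

Take the largest of the three white panels out of the dowel drying rack and lay it flat on the clear table to change your grip. Then pick it up again, lower it flat and gently onto the pile of the same panels in the tray until you feel it land, and only then let go, so that it lies squarely on the pile. Leave the other two panels standing in the rack.

Things in the scene. Friction and masses are not known exactly. Their poses are not given: they have to be found in the camera images.
- rack: Wooden drying rack fixed on the left: board 140 x 200 x 14 mm, two rows of 8 mm dowels, 54 mm high in all, rows at x = -42 and +42 mm. Panels stand on their long edges in slots 16 mm wide that run along x; three slots are taken, at y = -72, 0, +72 mm, in any order. Origin: centre of the underside, on the table; x along the slots and panels, y across, z up.
- panel_center (a point): Panel to stack, the largest: white board 160 x 66 x 12 mm, 0.1-0.16 kg, two windows, solid 50 mm in the middle, faces alike. Starts standing in the rack, lower edge 14 mm and upper edge 80 mm above the table. Stands on its edge on the table unaided; falls flat if pushed over near the top. Point: its centre; x its 12 mm thickness, y its 160 mm length, z its 66 mm height.
- short_panel_center (a point): Another white panel, 110 x 52 x 12 mm, one window, standing in the rack; leave it. Point: its centre; axes as for the panel to stack.
- strip_panel_center (a point): Another white panel, 160 x 46 x 12 mm, two small windows, standing in the rack; leave it. Point: its centre; axes as for the panel to stack.
- tray: Wooden tray fixed on the right, 116 x 206 mm, rim 14 mm high, with a firm pile of panels like the one to stack lying flat in its middle. Pile top 36 to 76 mm above the table, not told: feel or see it. Origin: on the table under the pile's centre; y along tray and pile (160 mm), x across (66 mm), z up. The table between rack and tray, 0.2 m wide, 0.42 to 0.65 m ahead, is clear.
Not all that is in view belongs to the job. What is shaped like the part that bears panel_center but red is not meant. What is shaped like the part that bears short_panel_center but blue is not meant.

How it is judged:
By the outcome, as a careful person would: the job done as asked, in the order asked, and still so for the second after the job is handed in, with the robot touching nothing.
It also fails if it takes over 69 s, if anything falls off the work surface, if the arm or the gripper's body presses on something with over 40 N, if the wrist force passes 120 N, or if a joint passes its speed limit or range.

ROBOT

A 6-joint arm with a two-finger parallel gripper is mounted at the origin on the work surface. World frame = base frame: x ahead of the robot, y to its left, z up, the work surface at z = 0. Lengths are in m, angles in rad, forces in N, time in s.
With the tool pointing down it reaches from about 0.275 to 0.825 m from the base axis. Payload 5.2 kg.
Tool frame: the origin (TCP) lies midway between the tips of the shut fingers; the grasp point (between the pads) lies 19 mm behind it; z points along the fingers, y is the direction in which the jaws open and shut (so a half turn about z gives the same grasp; the last joint's range is limited). The gripper opens to 93 mm and grips with 3 to 60 N. Pads are 15 mm wide; open, the fingers measure 128 mm over their backs; the gripper's body (75 mm by 188 mm) begins 65 mm behind the grasp point.
Start: joints at [-1.515, 0.259, 1.535, -0, 1.348, -0.203], TCP at [0.141, -0.532, 0.219] pointing down, gripper open.
Joint ranges: [-3.14, 3.14], [-0.91, 2.08], [0.19, 2.58], [-1.22, 4.36], [0.22, 2.71], [-3.12, 3.12]. Speed limits (rad/s): [2.57, 2.57, 3.14, 3.14, 3.14, 3.14].

INTERFACE

Orientations are given as a unit quaternion [x, y, z, w].
In Python, from rig import bot, capture, ticket gives the robot as it stands. The module is installed in compiled form; this text tells all that it offers.
- The arm moves only by the tool servo_tool, never from a script. Its argument "increments" is a list of rows, each a list of 6 numbers: the shift along the tool's x, y, z in cm, then the turn, a rotation vector about the tool's x, y, z in degrees. A call has 1 to 12 rows; each row is the pose to reach, as a shift and turn from the pose measured when the call began, along the tool's axes at that moment; what a row does not reach only later rows make up. A row lasts 1/8 s, in which the tool goes at most 62.5 mm and 10.7 degrees, less where a joint would pass 70% of its speed; a pose out of reach is approached as far as the arm can. A call with a gripper value outside its range is refused whole. "grip" is the opening, from -1 (shut) to 1 (fully open), so that 0 is half open, set as the call begins (left out, the last holds). The fingers move at their own pace and stop on an object; the grip force is fixed at half the most. Time passes only in rows, so rows that repeat a pose let the fingers close. It gives the time, the measured TCP pose, the force and the opening at its end, in the units of the state.
- bot.state(): the state, without advancing time (a new reading comes with each control period).
- capture(name): name is "scene" or "top" or "wrist"; returns a dict with "color" (400x640x3 uint8, blue, green, red), "z_map" (400x640 float32, m along the optical axis (not along the pixel's ray), 0 where there is no reading), "mtx" (3x3 intrinsics, pixels), "cam_to_world" (4x4, takes a point from camera to world coordinates). Camera axes: x right, y down, z forward; pixel columns grow to the right and rows downward; lengths in m; the calibration is good to about 2 mm. A picture is of the moment at which its call begins.
- ticket.sign_off(): hands the job in, once; it reports no verdict.
The state is a dict: "t": time; "joint_pos": joint angles; "qd": joint speeds; "tau": joint torques, N m; "eef_pos": TCP position; "tool_rot": TCP orientation; "ft_force": force on the tool from outside, world axes, zero at the start; "moment": the same for the moment, N m; "grip_width": finger opening in m.
Only numpy, scipy, OpenCV 4.12 (cv2) and the standard library are available. Lean on these libraries where they do the work, as an engineer would, in place of code of your own. Each camera call takes 0.05 s, during which the arm holds its last target.

## Working session

There is one attempt and no reset: what is moved stays moved. The work goes in short steps, Python scripts to look and compute and a tool call to move; the robot and the scene stay as the last step left them, time stands still between calls to the robot, and variables do not carry over. Pictures are saved under pics/ and viewed, and the job is handed in when it is done.

Besides the shell and the picture viewer there is one more tool, called after "Call:" in YAML: its name, and indented under it one key for each argument. servo_tool: Moves the arm, as the interface text tells. Its arguments: {"type":"object","properties":{"increments":{"type":"array"},"grip":{"type":"number"}},"required":["increments"]}

```bash
mkdir -p pics
python3 - <<'E'
from rig import bot,capture
import cv2,numpy as np
s=bot.state()
print({k:np.round(v,3) for k,v in s.items()})
for n in ["scene","top","wrist"]:
    c=capture(n); cv2.imwrite(f"pics/{n}0.png",c["color"]); np.savez(f"{n}0.npz",**c)
    print(n,c["mtx"].round(1).tolist(),c["cam_to_world"].round(3).tolist())
E
```

```text
{'t': np.float64(0.0), 'joint_pos': array([-1.515,  0.259,  1.536, -0.   ,  1.348, -0.203]), 'qd': array([-0.001, -0.001,  0.001,  0.   ,  0.001, -0.   ]), 'tau': array([ 2.000e-03, -4.373e+01, -2.840e+01,  7.200e-02,  4.100e-02,
       -0.000e+00]), 'eef_pos': array([ 0.141, -0.531,  0.218]), 'tool_rot': array([ 0.992,  0.129,  0.   , -0.001]), 'ft_force': array([ 0.798, -0.08 ,  0.102]), 'moment': array([-0.023, -0.035,  0.015]), 'grip_width': np.float64(0.093)}
scene [[399.4, 0.0, 323.8], [0.0, 399.4, 199.0], [0.0, 0.0, 1.0]] [[-0.649, 0.577, -0.496, 0.928], [0.761, 0.478, -0.44, 0.56], [-0.016, -0.663, -0.749, 0.857], [0.0, 0.0, 0.0, 1.0]]
top [[487.5, 0.0, 325.7], [0.0, 487.5, 199.9], [0.0, 0.0, 1.0]] [[-0.025, -0.989, 0.147, 0.192], [-0.999, 0.029, 0.021, 0.091], [-0.025, -0.146, -0.989, 1.592], [0.0, 0.0, 0.0, 1.0]]
wrist [[276.6, 0.0, 321.5], [0.0, 276.6, 197.3], [0.0, 0.0, 1.0]] [[0.256, -0.939, -0.231, 0.204], [-0.967, -0.249, -0.059, -0.516], [-0.002, 0.239, -0.971, 0.383], [0.0, 0.0, 0.0, 1.0]]
```

View pics/scene0.png

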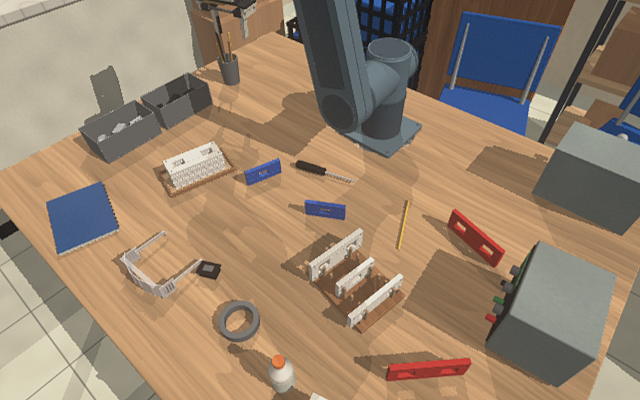

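View pics/top0.png

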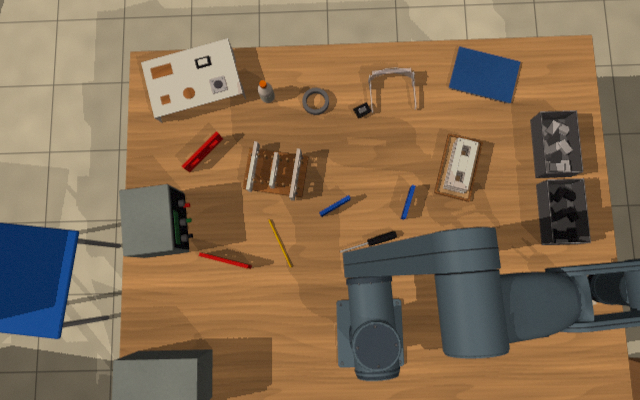

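View pics/wrist0.png

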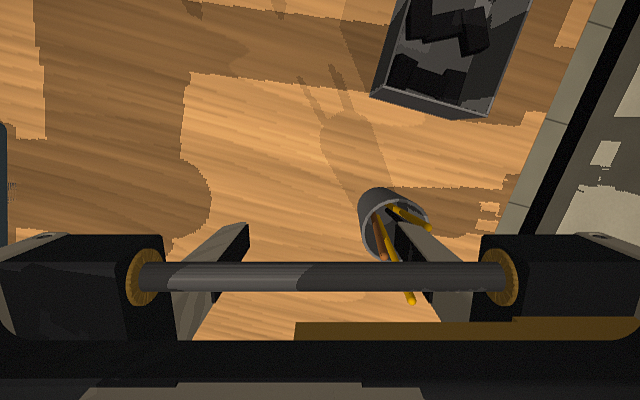

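The scene view shows the rack at about (355,283) with three white panels, at (335,254), (355,275) and (376,300). The tray pile is at (195,165). The red panels at (475,236) and (428,369) and the blue ones are decoys. I'll enlarge the rack and measure the white tops.

```bash
cat > h.py <<'E'
import numpy as np,cv2
def pts(c):
    z=c["z_map"];K=c["mtx"];T=c["cam_to_world"]
    v,u=np.mgrid[:z.shape[0],:z.shape[1]]
    p=np.stack([(u-K[0,2])/K[0,0]*z,(v-K[1,2])/K[1,1]*z,z],-1)
    return p@T[:3,:3].T+T[:3,3]
def white(c):
    hsv=cv2.cvtColor(c["color"],cv2.COLOR_BGR2HSV)
    return (hsv[...,1]<40)&(hsv[...,2]>110)&(c["z_map"]>0)
def ray(c,uv,h):
    K=c["mtx"];T=c["cam_to_world"]
    d=T[:3,:3]@np.array([(uv[0]-K[0,2])/K[0,0],(uv[1]-K[1,2])/K[1,1],1]);o=T[:3,3]
    return o+d*(h-o[2])/d[2]
E
python3 - <<'E'
from h import *
for n,(x0,x1,y0,y1) in dict(scene=(300,420,220,340),top=(235,325,130,210)).items():
    c=np.load(f"{n}0.npz"); im=c["color"][y0:y1,x0:x1]
    cv2.imwrite(f"pics/{n}_rack.png",cv2.resize(im,None,fx=5,fy=5,interpolation=cv2.INTER_CUBIC))
    P=pts(c);w=white(c).astype(np.uint8)
    for zmin in (0.025,):
        m=((w>0)&(P[...,2]>zmin)&(P[...,2]<0.12)).astype(np.uint8)
        k,l,st,ce=cv2.connectedComponentsWithStats(m)
        for i in range(1,k):
            if st[i,4]<25: continue
            q=P[l==i]; top=q[:,2]>np.percentile(q[:,2],95)-0.012
            r=cv2.minAreaRect((q[top][:,:2]*1000).astype(np.float32))
            print(n,st[i],ce[i].round(0),"ztop",np.percentile(q[:,2],[50,90,97]).round(3),"rect",[np.round(a,1) for a in r])
E
```

```text
scene [   0    0  111   61 1255] [53. 28.] ztop [0.073 0.11  0.116] rect [array([  363.9, -1452.7]), array([ 27.3, 413.7]), np.float64(89.9)]
scene [ 99   0  41  23 221] [119.   8.] ztop [0.05  0.072 0.079] rect [array([   89.9, -1449.5]), array([156.9,  19.3]), np.float64(0.8)]
scene [ 0 32  8 15 46] [ 3. 39.] ztop [0.097 0.116 0.118] rect [array([  585.5, -1449.3]), array([26.5, 12.5]), np.float64(13.5)]
scene [129 115  15  12  42] [137. 120.] ztop [0.031 0.083 0.084] rect [array([ 545.7, -564.3]), array([51.6,  4.8]), np.float64(4.7)]
scene [112 122  16  13  97] [119. 128.] ztop [0.033 0.082 0.085] rect [array([ 600.8, -563.5]), array([44. ,  8.5]), np.float64(0.8)]
scene [ 97 134  14  10  49] [102. 138.] ztop [0.028 0.082 0.084] rect [array([ 656. , -564.5]), array([ 6.5, 42.4]), np.float64(85.1)]
scene [ 163  142   61   42 1203] [193. 162.] ztop [0.062 0.065 0.066] rect [array([ 524.6, -313.1]), array([ 72.1, 159.5]), np.float64(74.2)]
scene [309 229  54  50 768] [335. 253.] ztop [0.067 0.078 0.08 ] rect [array([506.6, 221.9]), array([ 13.3, 158.8]), np.float64(80.0)]
scene [120
[... 893 characters left out ...]
([10.8, 27.6]), np.float64(39.1)]
top [210  76  17  19 164] [218.  84.] ztop [0.074 0.078 0.08 ] rect [array([811.6, 468.8]), array([53.8, 50.9]), np.float64(11.2)]
top [552 120  17  14 111] [559. 127.] ztop [0.033 0.041 0.043] rect [array([ 637.4, -644.3]), array([51. , 44.8]), np.float64(79.5)]
top [451 138  27  48 403] [463. 159.] ztop [0.067 0.071 0.074] rect [array([ 529.5, -314.4]), array([ 65. , 144.4]), np.float64(73.7)]
top [544 139  28  15 189] [559. 147.] ztop [0.035 0.041 0.044] rect [array([ 568.7, -616.2]), array([ 46.9, 108.4]), np.float64(11.6)]
top [556 160  15  12 111] [563. 166.] ztop [0.035 0.043 0.084] rect [array([ 484.8, -629.2]), array([22.7,  2.1]), np.float64(86.6)]
```

View pics/scene_rack.png

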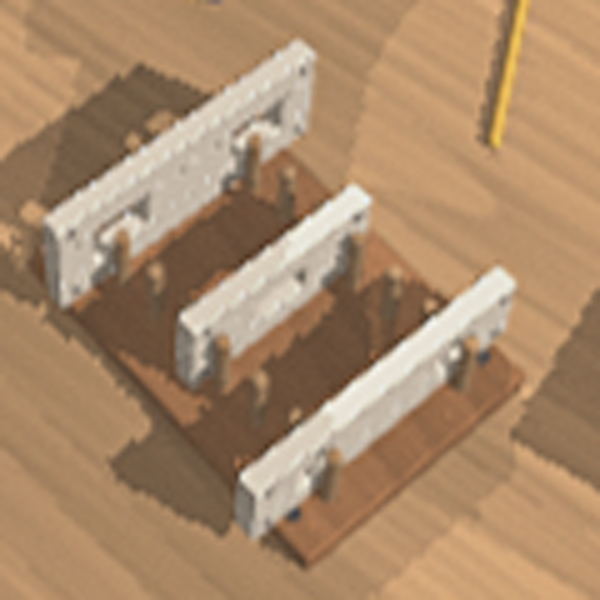

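View pics/top_rack.png

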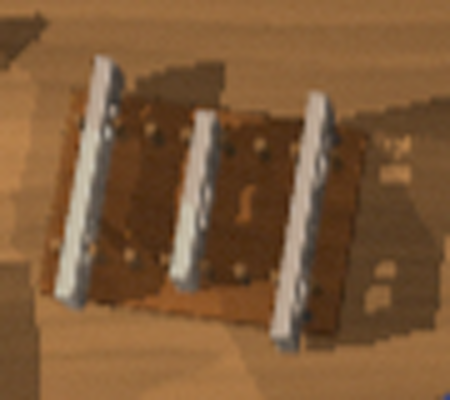

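Three candidates:
- Scene (335,253): 159 mm long, top at 80 mm. This is the largest, with two big windows, and is the one to take.
- (354,275): 110 mm long, top at 66 mm. This is the short panel.
- (374,299): 159 mm long, top at 60 mm. This is the strip.

Next I'll work out a hover pose over the target.

```bash
cat >> h.py <<'E'
from scipy.spatial.transform import Rotation as R
def plan(s,xyz,yaw,tilt=None):
    """shift cm, rotvec deg in tool frame to get to xyz with tool-x at world yaw (deg), pointing down"""
    R0=R.from_quat(s["tool_rot"]); a=np.radians(yaw)
    Rt=R.from_matrix(np.array([[np.cos(a),np.sin(a),0],[np.sin(a),-np.cos(a),0],[0,0,-1.]]))
    d=R0.inv().apply(np.array(xyz)-s["eef_pos"])*100
    return np.round(d,2).tolist()+np.round((R0.inv()*Rt).as_rotvec(degrees=True),1).tolist()
def show(s):
    R0=R.from_quat(s["tool_rot"]).as_matrix()
    print("t",round(float(s["t"]),2),"p",np.round(s["eef_pos"],4),"xyaw",round(float(np.degrees(np.arctan2(R0[1,0],R0[0,0]))),2),"z",R0[:,2].round(3),"F",np.round(s["ft_force"],2),"w",round(float(s["grip_width"]),4),"q",np.round(s["joint_pos"],2))
E
python3 - <<'E'
from h import *
from rig import bot
s=bot.state();show(s)
print(plan(s,[0.49,0.225,0.23],-12))
for n in("scene","top"):
    c=np.load(n+"0.npz");P=pts(c)
    hsv=cv2.cvtColor(c["color"],cv2.COLOR_BGR2HSV)
    for nm,box,z0,z1 in(("panel",(.40,.60,.18,.26),.072,.09),("short",(.44,.6,.26,.32),.058,.075),("strip",(.43,.63,.33,.40),.052,.07),("pile",(.42,.63,-.40,-.24),.05,.09)):
        m=(P[...,0]>box[0])&(P[...,0]<box[1])&(P[...,1]>box[2])&(P[...,1]<box[3])&(P[...,2]>z0)&(P[...,2]<z1)
        q=P[m]
        if len(q)<15: print(n,nm,len(q));continue
        xy=q[:,:2]-q[:,:2].mean(0);w,v=np.linalg.eigh(xy.T@xy);d=v[:,1]
        r=cv2.minAreaRect((q[:,:2]*1000).astype(np.float32))
        print(n,nm,len(q),"c",r[0],"sz",np.round(r[1],1),"ang",r[2].__round__(1),"pca",np.degrees(np.arctan2(d[1],d[0])).round(1),"z",np.median(q[:,2]).round(4))
E
```

```text
t 0.15 p [ 0.1408 -0.5313  0.218 ] xyaw 14.83 z [-0.     0.001 -1.   ] F [-0.46 -0.17 -0.06] w 0.0931 q [-1.51  0.26  1.54  0.    1.35 -0.2 ]
[53.12, -64.17, -1.1, -0.1, 0.0, 26.8]
scene panel 351 c (507.4118347167969, 221.5052947998047) sz [ 13.6 160.6] ang 79.9 pca 170.0 z 0.0776
scene short 263 c (525.5009155273438, 291.5992431640625) sz [ 13.8 110.4] ang 80.6 pca 169.8 z 0.0634
scene strip 424 c (540.3536987304688, 356.8293151855469) sz [ 48.  157.1] ang 89.7 pca 170.1 z 0.0575
scene pile 987 c (524.8809814453125, -313.2461242675781) sz [ 73.1 160.6] ang 73.7 pca 163.7 z 0.0629
top panel 204 c (507.9442138671875, 220.88084411621094) sz [ 13.5 160.2] ang 80.1 pca 170.0 z 0.0802
top short 140 c (524.7036743164062, 285.9753112792969) sz [ 27.2 109.8] ang 82.5 pca 170.0 z 0.0662
top strip 220 c (540.8204956054688, 360.5369567871094) sz [156.2  50.4] ang 4.7 pca 170.8 z 0.0601
top pile 969 c (525.2550659179688, -312.6156005859375) sz [ 68.1 163.4] ang 73.8 pca 163.6 z 0.066
```

Both views agree: panel centre (0.5077, 0.2212) with its length at -10°, and pile centre (0.525, -0.313) at -16.4° with its top near 65 mm.

Call:
servo_tool:
  increments:
    - [53.1,-64.2,-1,0,0,25]
    - [53.1,-64.2,-1,0,0,25]
    - [53.1,-64.2,-1,0,0,25]
    - [53.1,-64.2,-1,0,0,25]
    - [53.1,-64.2,-1,0,0,25]
    - [53.1,-64.2,-1,0,0,25]
    - [53.1,-64.2,-1,0,0,25]
    - [53.1,-64.2,-1,0,0,25]
    - [53.1,-64.2,-1,0,0,25]
    - [53.1,-64.2,-1,0,0,25]
    - [53.1,-64.2,-1,0,0,25]
    - [53.1,-64.2,-1,0,0,25]
  grip: 0.1

```text
t: 1.65
eef_pos: [0.4552, 0.1516, 0.228]
tool_rot: [0.996, -0.088, 0.0, -0.001]
ft_force: [0.6, -0.7, 0.5]
grip_width: 0.0511
```

Run:
```python
from h import *
from rig import bot
s=bot.state();show(s)
print(plan(s,[0.5077,0.2212,0.16],-10))
```

```text
t 1.65 p [0.4552 0.1516 0.228 ] xyaw -10.14 z [ 0.     0.001 -1.   ] F [ 0.6  -0.74  0.54] w 0.0511 q [0.09 0.12 1.68 0.   1.34 1.84]
[3.94, -7.77, 6.81, -0.1, -0.0, -0.1]
```

Call:
servo_tool:
  increments:
    - [3.95,-7.8,6.8,0,0,0]
    - [3.95,-7.8,6.8,0,0,0]
    - [3.95,-7.8,6.8,0,0,0]
    - [3.95,-7.8,6.8,0,0,0]

```text
t: 2.15
eef_pos: [0.5074, 0.2211, 0.1601]
tool_rot: [0.996, -0.088, -0.0, -0.0]
ft_force: [0.6, -0.2, -0.2]
grip_width: 0.0509
```

Run:
```python
from h import *
from rig import bot,capture
s=bot.state();show(s)
c=capture("wrist");cv2.imwrite("pics/w1.png",c["color"]);P=pts(c)
m=(P[...,0]>.40)&(P[...,0]<.60)&(P[...,1]>.18)&(P[...,1]<.26)&(P[...,2]>.074)&(P[...,2]<.09)
r=cv2.minAreaRect((P[m][:,:2]*1000).astype(np.float32));print(m.sum(),r,np.median(P[m][:,2]))
print(plan(bot.state(),[0.5077,0.2212,0.046],-10))
```

```text
t 2.15 p [0.5074 0.2211 0.1601] xyaw -10.11 z [-0.001  0.001 -1.   ] F [ 0.63 -0.18 -0.17] w 0.0509 q [0.21 0.31 1.61 0.   1.22 1.96]
1973 ((516.787109375, 218.4811248779297), (11.695509910583496, 137.82273864746094), 80.14556121826172) 0.07941405841298899
[-0.02, -0.02, 11.48, -0.1, -0.0, -0.2]
```

View pics/w1.png

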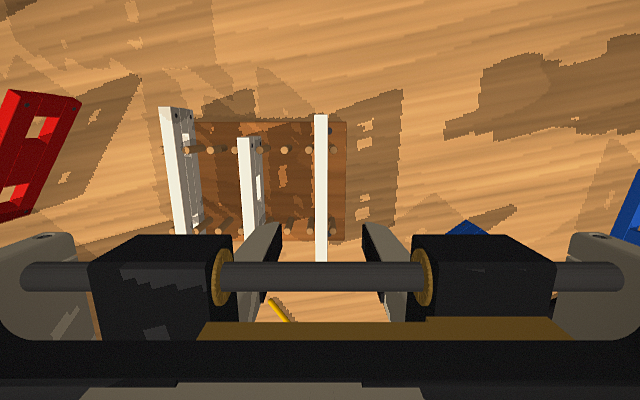

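The wrist view shows the target panel at (321,185), centred between the open fingers at about (270,250) and (375,250). Its height is 79 mm, as expected. I'll descend and grip.

Call:
servo_tool:
  increments:
    - [0,0.05,5,0,0,0]
    - [0,0.05,8.5,0,0,0]
    - [0,0.05,10.5,0,0,0]
    - [0,0.05,11.4,0,0,0]
    - [0,0.05,11.4,0,0,0]

```text
t: 2.82
eef_pos: [0.5081, 0.2199, 0.0477]
tool_rot: [0.996, -0.089, 0.001, -0.001]
ft_force: [-0.6, -0.4, 0.5]
grip_width: 0.0512
```

Call:
servo_tool:
  increments:
    - [0,0,0,0,0,0]
    - [0,0,0,0,0,0]
    - [0,0,0,0,0,0]
    - [0,0,0,0,0,0]
  grip: -1

```text
t: 3.32
eef_pos: [0.5082, 0.22, 0.0479]
tool_rot: [0.996, -0.089, 0.001, -0.001]
ft_force: [-1.0, -0.4, -0.3]
grip_width: 0.0156
```

Call:
servo_tool:
  increments:
    - [0,0,0,0,0,0]
    - [0,0,0,0,0,0]

```text
t: 3.58
eef_pos: [0.5082, 0.2201, 0.0479]
tool_rot: [0.996, -0.089, 0.001, -0.001]
ft_force: [0.2, -0.2, 0.0]
grip_width: 0.0118
```

Call:
servo_tool:
  increments:
    - [0,0,-1,0,0,0]
    - [0,0,-3,0,0,0]
    - [0,0,-6,0,0,0]
    - [0,0,-10,0,0,0]
    - [0,0,-10,0,0,0]

```text
t: 4.2
eef_pos: [0.5103, 0.2205, 0.1518]
tool_rot: [0.996, -0.089, 0.005, -0.002]
ft_force: [-0.1, 0.2, -2.2]
grip_width: 0.0122
```

Run:
```python
from h import *
from rig import bot,capture
s=bot.state();show(s)
c=capture("scene");cv2.imwrite("pics/s2.png",c["color"])
P=pts(c)
# what stands on table between
m=(P[...,0]>.38)&(P[...,0]<.68)&(P[...,1]>-.25)&(P[...,1]<.17)&(P[...,2]>.008)&(P[...,2]<.05)
k,l,st,ce=cv2.connectedComponentsWithStats(m.astype(np.uint8))
for i in range(1,k):
    if st[i,4]>10: print(ce[i].round(),P[l==i].min(0).round(3),P[l==i].max(0).round(3))
print(plan(bot.state(),[0.53,0,0.148],-13))
```

```text
t 4.2 p [0.5103 0.2205 0.1518] xyaw -10.19 z [ 0.009  0.003 -1.   ] F [-0.14  0.2  -2.18] w 0.0122 q [0.21 0.32 1.63 0.   1.19 1.96]
[259. 173.] [ 0.38  -0.164  0.008] [ 0.465 -0.119  0.05 ]
[225. 171.] [ 0.438 -0.25   0.008] [ 0.514 -0.229  0.015]
[313. 209.] [0.403 0.048 0.008] [0.437 0.101 0.05 ]
[5.97, 21.29, 0.13, -0.2, -0.3, 2.8]
```

View pics/s2.png

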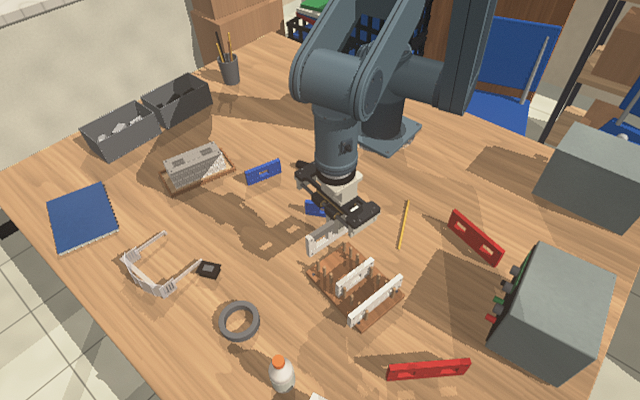

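Panel lifted. The short panel and the strip are still standing at (354,275) and (374,299). I'll take it to the clear table at about (0.555, 0.03).

Run:
```python
from h import *
from rig import bot
print(plan(bot.state(),[0.555,0.03,0.10],-16))
```

```text
[7.88, 17.91, 4.95, -0.2, -0.3, 5.8]
```

Call:
servo_tool:
  increments:
    - [1.5,3,0,-0.2,-0.3,1]
    - [3.5,8,1,-0.2,-0.3,3]
    - [6,13.5,2,-0.2,-0.3,5]
    - [7.9,17.9,4,-0.2,-0.3,5.8]
    - [7.9,17.9,5,-0.2,-0.3,5.8]
    - [7.9,17.9,5,-0.2,-0.3,5.8]
    - [7.9,17.9,5,-0.2,-0.3,5.8]

```text
t: 5.12
eef_pos: [0.5548, 0.0313, 0.0995]
tool_rot: [0.99, -0.138, -0.0, 0.0]
ft_force: [0.1, -0.3, -1.1]
grip_width: 0.0116
```

Run:
```python
from h import *
from rig import bot
show(bot.state())
print(plan(bot.state(),[0.555,0.03,0.036],-16))
```

```text
t 5.12 p [0.5548 0.0313 0.0995] xyaw -15.91 z [-0.001 -0.    -1.   ] F [ 0.1  -0.28 -1.08] w 0.0116 q [-0.14  0.38  1.68 -0.    1.09  1.7 ]
[0.06, 0.12, 6.35, 0.0, 0.0, 0.1]
```

Lower gently until it touches the table.

Call:
servo_tool:
  increments:
    - [0,0,2.5,0,0,0]
    - [0,0,4.5,0,0,0]
    - [0,0,5.7,0,0,0]
    - [0,0,6.1,0,0,0]
    - [0,0,6.2,0,0,0]

```text
t: 5.75
eef_pos: [0.5552, 0.0316, 0.0379]
tool_rot: [0.99, -0.138, -0.0, 0.0]
ft_force: [0.3, 0.5, -1.5]
grip_width: 0.0118
```

Call:
servo_tool:
  increments:
    - [0,0,0.1,0,0,0]
    - [0,0,0.2,0,0,0]
    - [0,0,0.3,0,0,0]

```text
t: 6.12
eef_pos: [0.5553, 0.0315, 0.0351]
tool_rot: [0.99, -0.138, 0.0, 0.0]
ft_force: [0.2, 0.1, -1.0]
grip_width: 0.0113
```

Call:
servo_tool:
  increments:
    - [0,0,0.1,0,0,0]
    - [0,0,0.15,0,0,0]
    - [0,0,0.2,0,0,0]

```text
t: 6.5
eef_pos: [0.5553, 0.0315, 0.0338]
tool_rot: [0.99, -0.138, 0.0, 0.0]
ft_force: [-4.2, 0.4, 9.8]
grip_width: 0.0114
```

Contact at 9.8 N. Now I'll open the gripper.

Call:
servo_tool:
  increments:
    - [0,0,-0.05,0,0,0]
    - [0,0,-0.05,0,0,0]
    - [0,0,-0.05,0,0,0]
  grip: -0.1

```text
t: 6.88
eef_pos: [0.5554, 0.0314, 0.0343]
tool_rot: [0.99, -0.138, 0.0, 0.0]
ft_force: [-0.3, -0.9, -0.2]
grip_width: 0.0371
```

Call:
servo_tool:
  increments:
    - [0,0,-4,0,0,0]
    - [0,0,-8,0,0,0]
    - [0,0,-8,0,0,0]

```text
t: 7.25
eef_pos: [0.5579, 0.0312, 0.1175]
tool_rot: [0.99, -0.138, 0.004, 0.0]
ft_force: [-0.0, 0.6, 0.0]
grip_width: 0.0418
```

Run:
```python
from h import *
from rig import bot,capture
show(bot.state())
c=capture("scene");cv2.imwrite("pics/s3.png",c["color"])
print(plan(bot.state(),[0.555,0.03,0.1],-16))
```

```text
t 7.25 p [0.5579 0.0312 0.1175] xyaw -15.87 z [ 0.008 -0.001 -1.   ] F [-0.02  0.57  0.03] w 0.0418 q [-0.14  0.36  1.66 -0.    1.12  1.7 ]
[-0.1, 0.17, 1.55, -0.0, -0.2, 0.1]
```

View pics/s3.png

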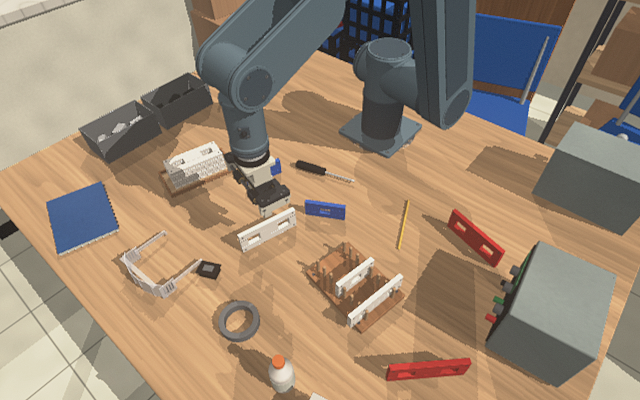

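The panel stands on its edge at (268,228). I'll shut the fingers on its +y side and tip it toward -y.

Call:
servo_tool:
  increments:
    - [0,-5,0,0,0,0]
    - [0,-5,0,0,0,0]
    - [0,-5,0,0,0,0]
    - [0,-5,0,0,0,0]
    - [0,-5,4,0,0,0]
    - [0,-5,6.5,0,0,0]
    - [0,-5,6.5,0,0,0]
  grip: -1

```text
t: 8.18
eef_pos: [0.5683, 0.0786, 0.0485]
tool_rot: [0.99, -0.139, -0.0, 0.0]
ft_force: [0.1, 0.2, -0.3]
grip_width: 0.0009
```

Call:
servo_tool:
  increments:
    - [0,1.5,0,0,0,0]
    - [0,2.5,0,0,0,0]
    - [0,3.2,0,0,0,0]
    - [0,3.9,0,0,0,0]
    - [0,4.6,0,0,0,0]
    - [0,5.2,0,0,0,0]
    - [0,5.8,0,0,0,0]
    - [0,5.8,0,0,0,0]

```text
t: 9.18
eef_pos: [0.5523, 0.0225, 0.0485]
tool_rot: [0.99, -0.139, -0.001, 0.0]
ft_force: [-0.6, -0.0, 0.2]
grip_width: 0.0006
```

Run:
```python
from h import *
from rig import bot,capture
show(bot.state())
c=capture("scene");cv2.imwrite("pics/s4.png",c["color"])
```

```text
t 9.18 p [0.5523 0.0225 0.0485] xyaw -15.97 z [-0.001 -0.001 -1.   ] F [-0.64 -0.03  0.25] w 0.0006 q [-0.16  0.43  1.74 -0.    0.97  1.69]
```

View pics/s4.png

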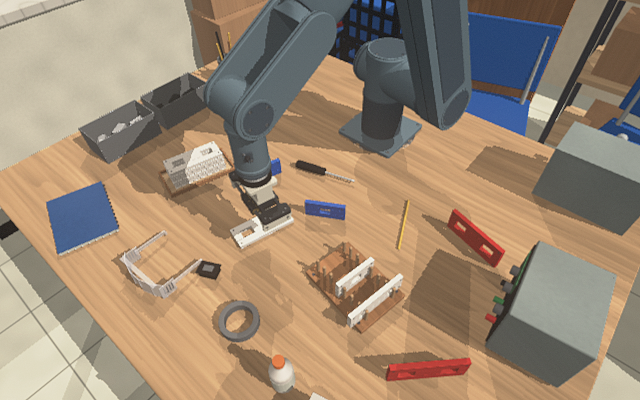

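It now lies flat at about (265,228), partly hidden by the gripper. I'll back off, open the gripper and measure it.

Call:
servo_tool:
  increments:
    - [0,0,-4,0,0,0]
    - [0,-5,-8,0,0,0]
    - [-3,-10,-12,0,0,0]
    - [-6,-15,-12,0,0,0]
    - [-6,-15,-12,0,0,0]
  grip: 1

```text
t: 9.85
eef_pos: [0.5349, 0.1876, 0.1695]
tool_rot: [0.991, -0.136, 0.0, -0.0]
ft_force: [0.2, -0.4, -0.0]
grip_width: 0.0459
```

Run:
```python
from h import *
from rig import bot,capture
show(bot.state())
for n in("scene","top","wrist"):
    c=capture(n);cv2.imwrite(f"pics/{n}5.png",c["color"]);P=pts(c)
    w=white(c)&(P[...,0]>.42)&(P[...,0]<.68)&(P[...,1]>-.2)&(P[...,1]<.12)&(P[...,2]>-.01)&(P[...,2]<.05)
    k,l,st,ce=cv2.connectedComponentsWithStats(w.astype(np.uint8))
    if k<2: continue
    i=1+np.argmax(st[1:,4]); q=P[l==i]; t=q[q[:,2]>np.median(q[:,2])-.004]
    v,u=np.nonzero(l==i); pp=np.array([ray(c,(a,b),.012)[:2] for a,b in zip(u,v)])*1000
    print(n,st[i],"z",np.percentile(q[:,2],[5,50,95]).round(4),"depth",cv2.minAreaRect((t[:,:2]*1000).astype(np.float32)),"ray",cv2.minAreaRect(pp.astype(np.float32)))
```

```text
t 9.85 p [0.5349 0.1876 0.1695] xyaw -15.65 z [ 0.     0.001 -1.   ] F [ 0.2  -0.36 -0.03] w 0.0459 q [0.14 0.33 1.57 0.   1.25 1.98]
scene [ 230  204   63   45 1018] z [0.0043 0.0096 0.0123] depth ((542.4217529296875, -7.598354339599609), (69.40017700195312, 159.4982452392578), 74.08900451660156) ray ((543.6692504882812, -3.6301918029785156), (74.15949249267578, 159.90625), 74.59823608398438)
top [351 157  25  32 368] z [0.0072 0.0136 0.0189] depth ((515.345458984375, -1.2103042602539062), (59.78887176513672, 100.98548889160156), 73.91468048095703) ray ((515.9344482421875, -1.79730224609375), (60.06072235107422, 100.36503601074219), 73.31732940673828)
wrist [ 446  113   67   91 3917] z [0.0103 0.0115 0.0126] depth ((515.6704711914062, -1.1655654907226562), (65.88130187988281, 104.45719909667969), 74.0693588256836) ray ((515.9546508789062, -0.8418540954589844), (64.70930480957031, 103.96444702148438), 74.0798568725586)
```

View pics/scene5.png

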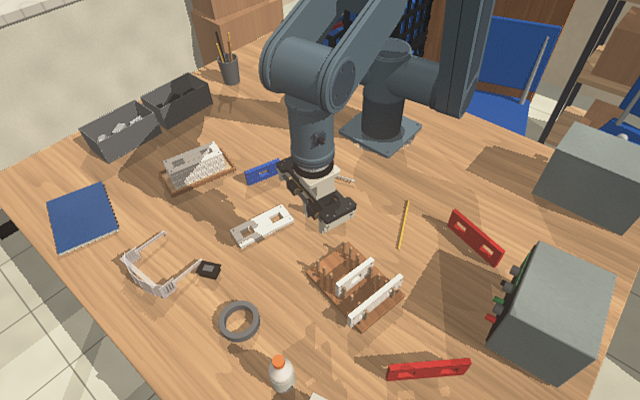

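View pics/top5.png

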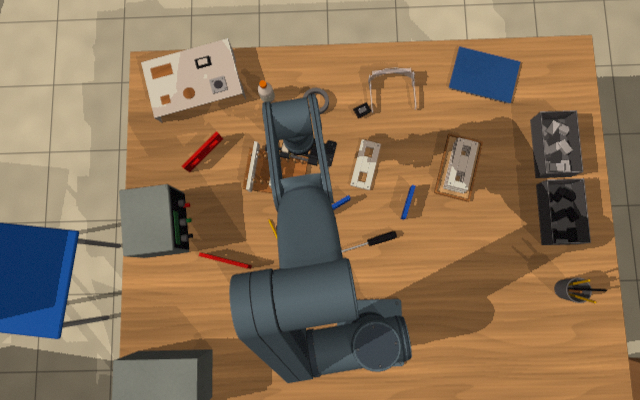

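The panel lies flat at (263,227) in the scene view. All three views agree on centre (0.5425, -0.009), yaw -16° and top at 12 mm. Now the regrasp across its 66 mm width.

Run:
```python
from h import *
from rig import bot
print(plan(bot.state(),[0.5425,-0.009,0.10],-16))
```

```text
[5.91, 18.31, 6.83, 0.1, 0.1, 0.1]
```

Call:
servo_tool:
  increments:
    - [5.9,18.3,3,0,0,0.3]
    - [5.9,18.3,4,0,0,0.3]
    - [5.9,18.3,5,0,0,0.3]
    - [5.9,18.3,6.8,0,0,0.3]
    - [5.9,18.3,6.8,0,0,0.3]
    - [5.9,18.3,6.8,0,0,0.3]
  grip: 1

```text
t: 10.75
eef_pos: [0.5426, -0.0093, 0.1007]
tool_rot: [0.99, -0.141, -0.001, 0.001]
ft_force: [-0.2, -0.8, 0.1]
grip_width: 0.093
```

Run:
```python
from h import *
from rig import bot,capture
show(bot.state())
c=capture("wrist");cv2.imwrite("pics/w6.png",c["color"])
print(plan(bot.state(),[0.5425,-0.009,0.002],-16))
```

```text
t 10.75 p [ 0.5426 -0.0093  0.1007] xyaw -16.27 z [-0.001 -0.001 -1.   ] F [-0.19 -0.85  0.07] w 0.093 q [-0.22  0.35  1.71 -0.    1.08  1.63]
[-0.03, 0.01, 9.91, 0.1, 0.0, -0.2]
```

View pics/w6.png

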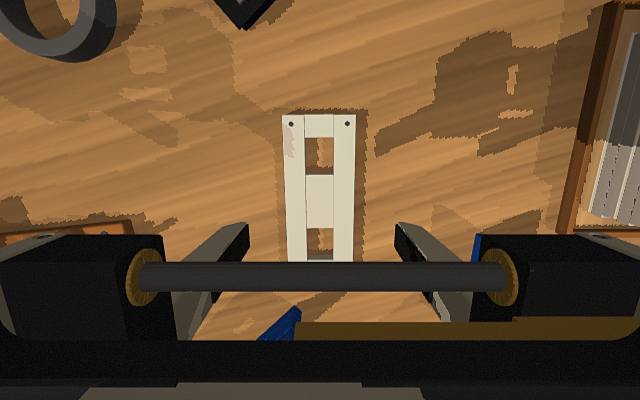

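The panel is centred between the fingers, at column 320 with the fingers at 245 and 397. I'll descend.

Call:
servo_tool:
  increments:
    - [0,0,4,0,0,-0.2]
    - [0,0,7,0,0,-0.2]
    - [0,0,9,0,0,-0.2]
    - [0,0,9.6,0,0,-0.2]
    - [0,0,9.8,0,0,-0.2]
    - [0,0,9.8,0,0,-0.2]

```text
t: 11.55
eef_pos: [0.5437, -0.0089, 0.0041]
tool_rot: [0.99, -0.139, 0.001, 0.001]
ft_force: [0.3, 0.7, 1.0]
grip_width: 0.093
```

Run:
```python
from h import *
from rig import bot
show(bot.state())
print(plan(bot.state(),[0.5425,-0.009,0.002],-16))
```

```text
t 11.55 p [ 0.5437 -0.0089  0.0041] xyaw -15.98 z [ 0.001 -0.002 -1.   ] F [0.31 0.67 1.05] w 0.093 q [-0.22  0.48  1.8  -0.    0.86  1.63]
[-0.11, 0.04, 0.21, 0.1, -0.1, 0.0]
```

Call:
servo_tool:
  increments:
    - [0,0,0.15,0,0,0]
    - [0,0,0.15,0,0,0]
    - [0,0,0.15,0,0,0]
    - [0,0,0.15,0,0,0]
    - [0,0,0.15,0,0,0]
    - [0,0,0.15,0,0,0]
  grip: -1

```text
t: 12.3
eef_pos: [0.5439, -0.0089, 0.0028]
tool_rot: [0.99, -0.139, 0.001, 0.001]
ft_force: [-0.5, 0.5, 3.6]
grip_width: 0.0655
```

Call:
servo_tool:
  increments:
    - [0,0,0,0,0,0]
    - [0,0,0,0,0,0]

```text
t: 12.55
eef_pos: [0.5439, -0.0089, 0.0028]
tool_rot: [0.99, -0.139, 0.001, 0.001]
ft_force: [-1.1, 0.1, 3.5]
grip_width: 0.0657
```

Call:
servo_tool:
  increments:
    - [0,0,-1,0,0,0]
    - [0,0,-3,0,0,0]
    - [0,0,-6,0,0,0]
    - [0,0,-10,0,0,0]
    - [0,0,-13,0,0,0]
    - [0,0,-13,0,0,0]
    - [0,0,-13,0,0,0]

```text
t: 13.42
eef_pos: [0.5428, -0.0085, 0.1318]
tool_rot: [0.99, -0.139, 0.0, 0.001]
ft_force: [-0.7, -0.1, -1.8]
grip_width: 0.0649
```

Run:
```python
from h import *
from rig import bot,capture
show(bot.state())
for n in("scene","wrist","top"):
    c=capture(n);cv2.imwrite(f"pics/{n}7.png",c["color"]);np.savez(n+"7.npz",**c)
print(plan(bot.state(),[0.525,-0.313,0.13],-16.4))
```

```text
t 13.43 p [ 0.5428 -0.0085  0.1318] xyaw -15.98 z [-0.    -0.001 -1.   ] F [-0.71 -0.14 -1.76] w 0.0649 q [-0.22  0.32  1.68 -0.    1.15  1.63]
[6.7, 29.76, 0.15, 0.1, 0.1, 0.4]
```

View pics/scene7.png

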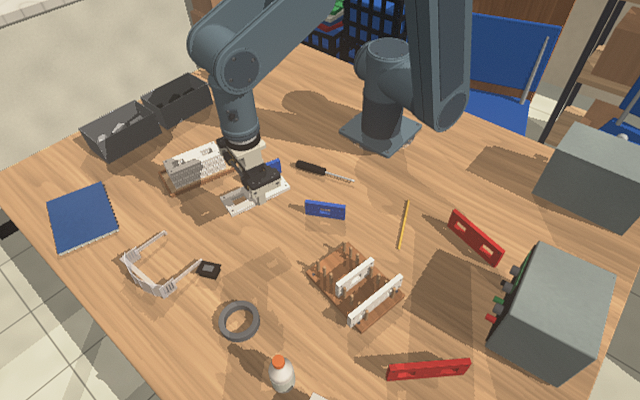

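View pics/wrist7.png

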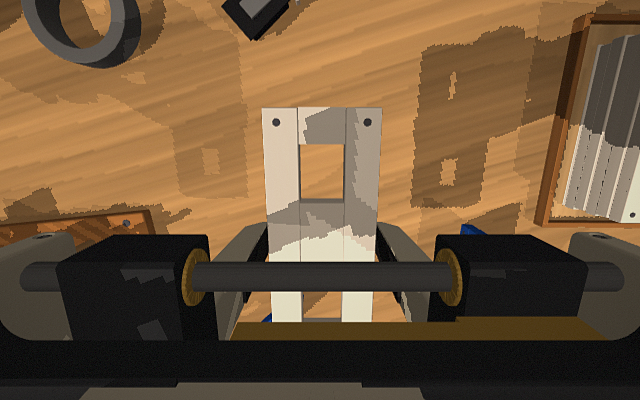

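It's held at the solid middle, at (320,230) in the wrist view. I'll check the in-hand pose: tilt, yaw and offset along its length.

Run:
```python
from h import *
from rig import bot
s=bot.state();R0=R.from_quat(s["tool_rot"])
for n in("wrist","scene","top"):
    c=np.load(n+"7.npz");P=pts(c)
    T=R0.inv().apply((P.reshape(-1,3)-s["eef_pos"])).reshape(P.shape)*1000
    hsv=cv2.cvtColor(c["color"],cv2.COLOR_BGR2HSV)
    m=(hsv[...,1]<60)&(abs(T[...,0])<95)&(abs(T[...,1])<40)&(T[...,2]>-18)&(T[...,2]<0)
    if n=="wrist": m&=(T[...,0]>15)
    q=T[m]
    if len(q)<50: print(n,len(q));continue
    A=np.c_[q[:,:2],np.ones(len(q))];t=q
    for _ in range(3):
        co=np.linalg.lstsq(np.c_[t[:,:2],np.ones(len(t))],t[:,2],rcond=None)[0]
        r=q[:,2]-A@co; t=q[abs(r)<2]
    print(n,len(q),"slopes deg",np.degrees(co[:2]).round(2),"z0",co[2].round(2),"x",np.percentile(t[:,0],[.3,99.7]).round(1),"y",np.percentile(t[:,1],[.5,99.5]).round(1),cv2.minAreaRect(t[:,:2].astype(np.float32)))
# pile
c=np.load("wrist7.npz");P=pts(c);m=(P[...,0]>.42)&(P[...,0]<.63)&(P[...,1]>-.40)&(P[...,1]<-.23)&(P[...,2]>.045)&(P[...,2]<.09)
print(np.percentile(P[m][:,2],[10,50,90]),cv2.minAreaRect((P[m][:,:2]*1000).astype(np.float32)))
```

```text
wrist 10187 slopes deg [0.11 0.08] z0 -8.8 x [15.2 77.3] y [-30.6  34.1] ((46.41023254394531, 1.74151611328125), (65.6076431274414, 62.78028869628906), 89.98058319091797)
scene 738 slopes deg [-0.   -0.26] z0 -7.64 x [-80.6  78.2] y [-34.1  33.1] ((-1.4012832641601562, -1.1227951049804688), (159.52989196777344, 69.21888732910156), 1.073886752128601)
top 182 slopes deg [ 0.11 -0.08] z0 -10.06 x [-33.4   5.6] y [-30.5  32.4] ((-10.849565505981445, 0.10670089721679688), (63.89772033691406, 38.936119079589844), 83.6572265625)
[0.04698443 0.05490681 0.06507059] ((525.03515625, -278.92230224609375), (18.856815338134766, 146.15676879882812), 80.84945678710938)
```

Run:
```python
from h import *
c=np.load("top0.npz");im=c["color"][125:205,425:500]
cv2.imwrite("pics/tray.png",cv2.resize(im,None,fx=7,fy=7,interpolation=cv2.INTER_CUBIC))
```

```text
(no output)
```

View pics/tray.png

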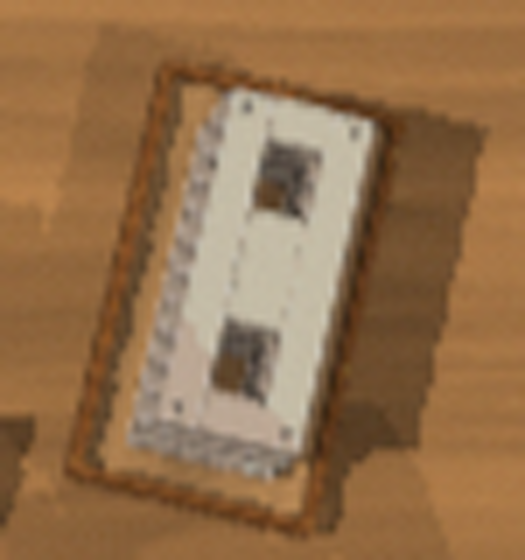

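Run:
```python
from h import *
for n in("scene","top"):
    c=np.load(n+"0.npz");P=pts(c)
    b=(P[...,0]>.42)&(P[...,0]<.63)&(P[...,1]>-.40)&(P[...,1]<-.23)&(P[...,2]>.04)
    zt=np.median(P[b][P[b][:,2]>np.percentile(P[b][:,2],95)-.008][:,2])
    q=P[b]; 
    for tol in (.003,.005):
        t=q[abs(q[:,2]-zt)<tol]
        print(n,zt,len(t),cv2.minAreaRect((t[:,:2]*1000).astype(np.float32)))
    # tray outline by brown: height 8..16mm
    hsv=cv2.cvtColor(c["color"],cv2.COLOR_BGR2HSV)
    t=P[(P[...,0]>.36)&(P[...,0]<.68)&(P[...,1]>-.42)&(P[...,1]<-.20)&(P[...,2]>.010)]
    print(" tray",cv2.minAreaRect((t[:,:2]*1000).astype(np.float32)))
```

```text
scene 0.06354735648942988 690 ((524.2481079101562, -313.3171081542969), (72.22320556640625, 159.30458068847656), 73.55703735351562)
scene 0.06354735648942988 776 ((524.319580078125, -313.194580078125), (72.85972595214844, 159.7018280029297), 73.96977233886719)
 tray ((524.5439453125, -311.5498962402344), (119.32588195800781, 205.8505859375), 73.52116394042969)
top 0.06767683822537518 518 ((524.5343017578125, -312.65179443359375), (66.57331085205078, 159.6671905517578), 73.73027038574219)
top 0.06767683822537518 734 ((524.5333862304688, -312.8682556152344), (67.17168426513672, 160.65167236328125), 73.82405853271484)
 tray ((519.8707885742188, -305.1995849609375), (210.09490966796875, 299.4798278808594), 86.16200256347656)
```

Call:
servo_tool:
  increments:
    - [6.5,29.8,0,0,0,0.4]
    - [6.5,29.8,0,0,0,0.4]
    - [6.5,29.8,0,0,0,0.4]
    - [6.5,29.8,0,0,0,0.4]
    - [6.5,29.8,0,0,0,0.4]
    - [6.5,29.8,1,0,0,0.4]
    - [6.5,29.8,2,0,0,0.4]
    - [6.5,29.8,2,0,0,0.4]

```text
t: 14.58
eef_pos: [0.5221, -0.3105, 0.1096]
tool_rot: [0.99, -0.142, -0.002, -0.001]
ft_force: [-0.0, -0.1, -1.9]
grip_width: 0.0658
```

Run:
```python
from h import *
from rig import bot,capture
s=bot.state();show(s)
print(plan(s,[0.5262,-0.3133,0.085],-16.3))
for n in("scene","top"):
    c=capture(n);cv2.imwrite(f"pics/{n}8.png",c["color"]);P=pts(c)
    R0=R.from_quat(s["tool_rot"])
    T=R0.inv().apply((P.reshape(-1,3)-s["eef_pos"])).reshape(P.shape)*1000
    hsv=cv2.cvtColor(c["color"],cv2.COLOR_BGR2HSV)
    m=(hsv[...,1]<60)&(abs(T[...,0])<95)&(abs(T[...,1])<40)&(T[...,2]>-13)&(T[...,2]<-5)
    t=T[m]
    print(n,len(t),cv2.minAreaRect((t[:,:2]).astype(np.float32)))
```

```text
t 14.57 p [ 0.5221 -0.3105  0.1096] xyaw -16.3 z [-0.004  0.002 -1.   ] F [-0.04 -0.07 -1.9 ] w 0.0658 q [-0.72  0.45  1.53 -0.    1.16  1.14]
[0.48, 0.15, 2.46, -0.0, 0.3, -0.0]
scene 518 ((-0.7286148071289062, -1.2199821472167969), (71.82791137695312, 159.3203887939453), 89.80496215820312)
top 2 ((74.59037017822266, -29.515043258666992), (2.990419387817383, 0.0), -102.47039794921875)
```

View pics/scene8.png

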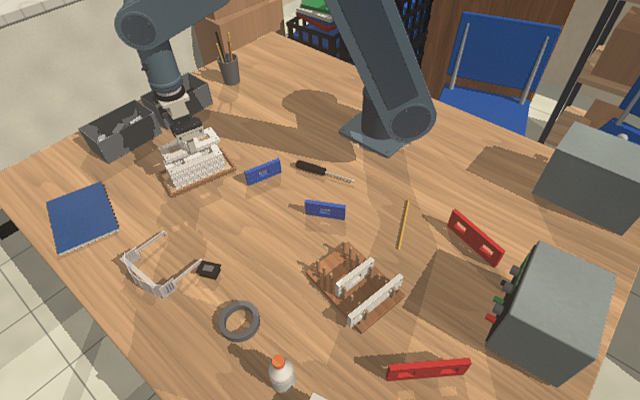

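View pics/top8.png

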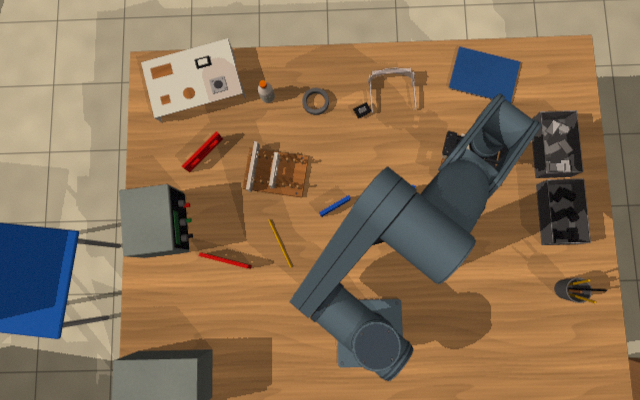

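Panel and pile line up in the scene view at about (195,155). The top view is blocked by the arm. I'll correct by a few mm, then lower.

Call:
servo_tool:
  increments:
    - [0.4,0.2,1,0,0.25,0]
    - [0.4,0.2,2,0,0.25,0]
    - [0.4,0.2,2.4,0,0.25,0]
    - [0.4,0.2,2.4,0,0.25,0]

```text
t: 15.18
eef_pos: [0.5261, -0.3141, 0.0866]
tool_rot: [0.99, -0.142, 0.001, 0.0]
ft_force: [0.9, 0.5, -0.9]
grip_width: 0.066
```

Run:
```python
from h import *
from rig import bot
s=bot.state();show(s)
print(plan(s,[0.5254,-0.3137,0.072],-16.3))
```

```text
t 15.18 p [ 0.5261 -0.3141  0.0866] xyaw -16.28 z [ 0.001 -0.001 -1.   ] F [ 0.85  0.52 -0.95] w 0.066 q [-0.72  0.48  1.55  0.    1.11  1.13]
[-0.07, -0.02, 1.46, 0.0, -0.1, 0.0]
```

Call:
servo_tool:
  increments:
    - [-0.07,-0.02,0.5,0,0,0]
    - [-0.07,-0.02,1,0,0,0]
    - [-0.07,-0.02,1.3,0,0,0]
    - [-0.07,-0.02,1.4,0,0,0]

```text
t: 15.68
eef_pos: [0.5253, -0.3136, 0.0724]
tool_rot: [0.99, -0.142, 0.0, 0.0]
ft_force: [-0.6, 0.2, -1.9]
grip_width: 0.0656
```

Call:
servo_tool:
  increments:
    - [0,0,0.1,0,0,0]
    - [0,0,0.15,0,0,0]

```text
t: 15.92
eef_pos: [0.5254, -0.3137, 0.0709]
tool_rot: [0.99, -0.142, 0.0, 0.0]
ft_force: [-0.3, -0.1, -1.5]
grip_width: 0.0656
```

Call:
servo_tool:
  increments:
    - [0,0,0.08,0,0,0]
    - [0,0,0.13,0,0,0]

```text
t: 16.18
eef_pos: [0.5254, -0.3137, 0.0696]
tool_rot: [0.99, -0.142, 0.001, 0.0]
ft_force: [0.4, -0.5, -1.6]
grip_width: 0.066
```

Call:
servo_tool:
  increments:
    - [0,0,0.08,0,0,0]
    - [0,0,0.13,0,0,0]

```text
t: 16.42
eef_pos: [0.5254, -0.3137, 0.0686]
tool_rot: [0.99, -0.142, 0.001, 0.0]
ft_force: [-1.9, 0.6, 3.4]
grip_width: 0.0656
```

Force rose from -1.6 to +3.4 N at TCP 68.6 mm, which puts the pile top at about 66 mm. That agrees with vision. I'll press slightly to confirm.

Call:
servo_tool:
  increments:
    - [0,0,0.05,0,0,0]
    - [0,0,0.05,0,0,0]

```text
t: 16.68
eef_pos: [0.5254, -0.3137, 0.0686]
tool_rot: [0.99, -0.142, 0.001, 0.0]
ft_force: [-2.0, 1.0, 5.0]
grip_width: 0.0655
```

It's landed, with force steady at about 5 N and no further descent. Before letting go I'll check alignment with the pile.

Run:
```python
from h import *
from rig import bot,capture
c=capture("scene");cv2.imwrite("pics/s9.png",cv2.resize(c["color"][110:210,140:250],None,fx=6,fy=6,interpolation=cv2.INTER_CUBIC)); show(bot.state())
```

```text
t 16.73 p [ 0.5255 -0.3137  0.0686] xyaw -16.28 z [ 0.001 -0.001 -1.   ] F [-1.74  1.58  5.26] w 0.0658 q [-0.72  0.5   1.57  0.    1.07  1.13]
```

View pics/s9.png

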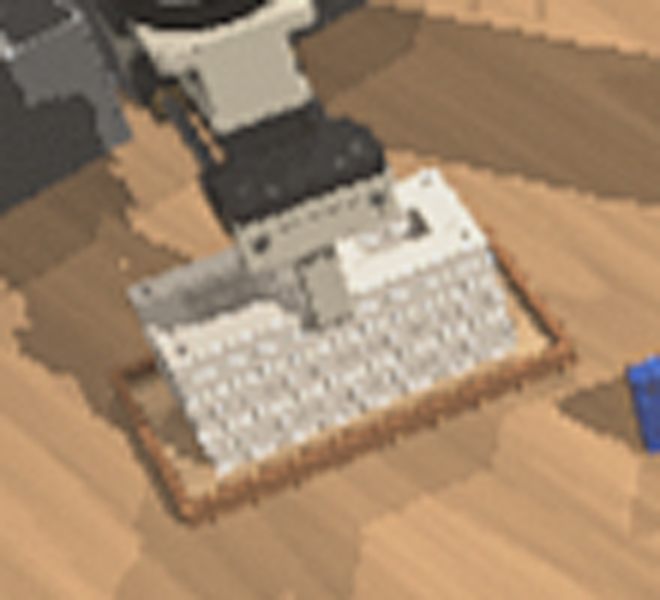

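The panel sits flush on the pile with its edges aligned. Now I'll release and retreat straight up.

Call:
servo_tool:
  increments:
    - [0,0,0,0,0,0]
    - [0,0,0,0,0,0]
    - [0,0,0,0,0,0]
    - [0,0,0,0,0,0]
  grip: 1

```text
t: 17.23
eef_pos: [0.5254, -0.3137, 0.0684]
tool_rot: [0.99, -0.142, 0.001, 0.0]
ft_force: [-0.3, 0.2, 0.6]
grip_width: 0.0928
```

Call:
servo_tool:
  increments:
    - [0,0,-1.5,0,0,0]
    - [0,0,-5,0,0,0]
    - [0,0,-10,0,0,0]
    - [0,0,-15,0,0,0]
    - [-8,-10,-18,0,0,0]
    - [-16,-20,-18,0,0,0]
    - [-16,-25,-18,0,0,0]
    - [-16,-25,-18,0,0,0]
    - [-16,-25,-18,0,0,0]

```text
t: 18.35
eef_pos: [0.441, -0.0267, 0.2495]
tool_rot: [0.99, -0.141, 0.002, 0.0]
ft_force: [0.8, -0.5, -0.2]
grip_width: 0.0925
```

Run:
```python
from h import *
from rig import bot,capture
show(bot.state())
for n in("scene","top"):
    c=capture(n);cv2.imwrite(f"pics/{n}10.png",c["color"]);P=pts(c)
    b=(P[...,0]>.42)&(P[...,0]<.63)&(P[...,1]>-.40)&(P[...,1]<-.23)&(P[...,2]>.03)&(P[...,2]<.12)
    q=P[b]; zt=np.median(q[q[:,2]>np.percentile(q[:,2],95)-.008][:,2])
    for lab,t in(("top",q[abs(q[:,2]-zt)<.004]),("below",q[(q[:,2]<zt-.014)])):
        print(n,lab,zt.round(4),len(t),cv2.minAreaRect((t[:,:2]*1000).astype(np.float32)))
```

```text
t 18.35 p [ 0.441  -0.0267  0.2495] xyaw -16.26 z [ 0.003 -0.001 -1.   ] F [ 0.82 -0.54 -0.16] w 0.0925 q [-0.31  0.04  1.72 -0.    1.38  1.54]
scene top 0.0755 766 ((524.6246337890625, -313.2814025878906), (72.94790649414062, 160.30499267578125), 74.90813446044922)
scene below 0.0755 495 ((525.4935913085938, -310.4853210449219), (68.693603515625, 161.1554718017578), 73.46613311767578)
top top 0.0794 695 ((524.846435546875, -313.03765869140625), (67.79341888427734, 160.59239196777344), 73.60972595214844)
top below 0.0794 225 ((523.9976196289062, -310.867919921875), (67.39543914794922, 160.4306640625), 75.32118225097656)
```

View pics/scene10.png

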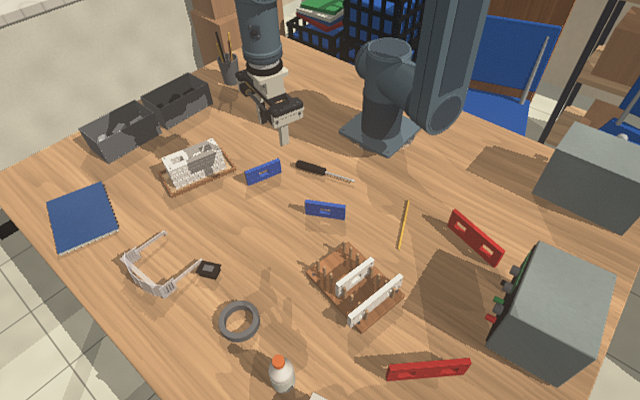

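View pics/top10.png

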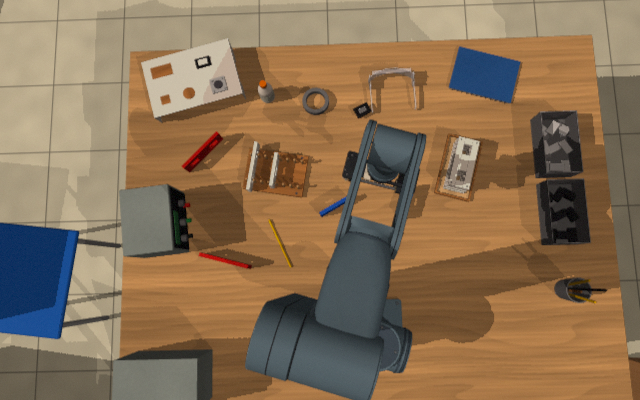

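The panel lies flat on the pile, at scene (197,158) and top (463,160). Its centre is within about 0.5 mm of the original pile centre, and the pile top is 12 mm higher than before. The short panel and strip still stand at scene (354,275) and (374,299). Handing in.

```bash
python3 -c "
from rig import ticket,bot
print(bot.state()['qd'].round(3)); ticket.sign_off()"
```

```text
[-0.066  0.039 -0.034 -0.04  -0.032 -0.064]
the job is handed in; nothing more can be done
```

I took the largest panel out of the rack, laid it flat on the clear table, regripped it and placed it on the pile, and the job is handed in. To lay it flat I stood it on its long edge, let go and pushed it over near the top, then gripped it again across its 66 mm width. I let go on the pile only after it had landed, at about 5 N with no further descent.

**Last checks:**
- **Placement:** both the scene and top views put the panel's centre within about 0.5 mm of the pile's original centre. The pile top rose by 12 mm, one panel thickness.
- **Squareness:** the top view gives the panel's angle within about 0.2° of the original pile. The scene view gives about 1° off, which I put down to side faces counted in that measurement.
- **Other panels:** the short panel and the strip are still standing in the rack.
- **Limits:** the robot's clock was about 18.5 s at hand-in. The highest force I read was about 10 N, when the panel touched the table.
- **Arm at hand-in:** it was clear of everything but still settling, at no more than 0.07 rad/s.

No check failed. The two views' height readings differed from each other by about 4 mm, so I relied on touch for the landing.

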